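Hang the ear defenders on the rail, up against the end plate

ROBOT

A 6-joint arm with a two-finger parallel gripper is mounted at the origin on a cart in front of the work surface, level with it; the furniture and walls round the work are solid. World frame = base frame: x ahead of the robot, y to its left, z up, the work surface at z = 0. Lengths are in m, angles in rad, forces in N, time in s.
With the tool pointing down it reaches from about 0.275 to 0.975 m from the base axis. Payload 8.4 kg.
Tool frame: the origin (TCP) lies at the very end of the fingers, on their centre line; the grasp point (between the pads) lies 19 mm behind it; z points along the fingers, y is the line along which they close (so a half turn about z gives the same grasp; the last joint's range is limited). The gripper opens to 92 mm and grips with 3 to 60 N. Pads are 20 mm wide; open, the fingers measure 128 mm over their backs; the gripper's body (75 mm by 189 mm) begins 69 mm behind the grasp point.
Start: joints at [1.256, 0.353, 1.633, -0, 1.155, -0.002], TCP at [0.192, 0.595, 0.215] pointing down, gripper open.
Joint ranges: [-2.63, 2.63], [-0.92, 2.1], [0.06, 2.66], [-1.3, 4.44], [0, 2.69], [-3.02, 3.02]. Speed limits (rad/s): [2.22, 2.22, 2.79, 3.14, 3.14, 3.14].

INTERFACE

Orientations are given as a unit quaternion [w, x, y, z].
In Python, from station import arm gives the robot as it stands. Calls block until the motion is done:
- arm.move_to(position, orientation): joint-space move of the TCP to a pose.
- arm.line_to(position, speed=0.15, rot=None, contact_N=None): straight line of the TCP; rot=None keeps the orientation; speed is the mean speed in m/s. With contact_N (N) it stops when the force on the tool has changed by that much, and returns True; else False.
- arm.move_joints(angles): joint-space move.
- arm.move_gripper(opening, f_grip=None): opening from 0.0 (shut) to 1.0 (fully open); f_grip is the grip in N (None keeps the last); returns when the fingers have stopped.
- arm.pause(seconds).
- arm.ik(position, orientation): joint angles nearest the present ones, or None.
- arm.sense(): the state.
- arm.capture(name): name is "side" or "top"; returns (picture, depth): 400x640x3 uint8, red, green, blue; 400x640 float32, m along the optical axis (not along the pixel's ray), 0 where there is no reading.
- arm.get_calibration(name): a dict with "intrinsics" (3x3 intrinsics, pixels), "camera_from_world" (4x4, takes a point from world to camera coordinates). Camera axes: x right, y down, z forward; pixel columns grow to the right and rows downward; lengths in m; the calibration is good to about 2 mm. A picture is of the moment at which its call begins. get_calibration takes no time and is no camera call.
A pose or a line that the arm cannot do raises arm.Unreachable and nothing moves.
- arm.close_job(): hands the job in; it is judged then, once.
Trained networks look in the newest picture that a camera, given by its name, has taken for a name from the list of things; names that differ only in an ending like _2 or _b are one class to them, and where a whole thing is asked for, a point or a joint stands for the part that bears it (a point fixed in the world has none). Each returns a list of dicts, best first, with "p" (0 to 1); they miss things now and then, are a little off and sometimes report something else, mostly with a low value. They report only what shows in the picture. A call takes as long as a camera call.
- arm.look_for(camera, name): "extent" ([centre column, centre row, width, height] in pixels, round what is visible of it).
- arm.masks_of(camera, name): "pixels" (400x640 bool, what is visible of it) and "extent" ([centre column, centre row, width, height] in pixels, round what is visible of it).
The state is a dict: "time": time; "joints": joint angles; "joint_velocities": joint speeds; "joint_efforts": joint torques, N m; "tool_pos": TCP position; "tcp_rot": TCP orientation; "ft_force": force on the tool from outside, world axes, zero at the start; "moment": the same for the moment, N m; "grip_width": opening from 0.0 (shut) to 1.0 (fully open); "gripper_force": force on a finger pad.
Only numpy, scipy, OpenCV 4.12 (cv2) and the standard library are available. Lean on these libraries where they do the work, as an engineer would, in place of code of your own. Each camera call takes 0.05 s, during which the arm holds its last target. There are 200 camera calls.

TASK

Put the ear defenders away: hang them by their headband over the bar of the hanging rail, one cup either side of the bar, and push them along the bar until the crown pad is right up against the end plate, so that the rest of the bar is free for the next pair. Leave them hanging freely, and do not disturb the flat carton or the two sample cups.

Things in the scene. Friction and masses are not known exactly. Their poses are not given: they have to be found in the camera images.
- ear_defenders: Ear defenders, 0.17-0.29 kg: two white cups joined by a rigid white arched headband, standing upright on the cups; 149 mm wide over the cups (own y), 60 deep (own x), 150 high to the crown pad's top. Clear gap between the cups 76 mm; cups 70 mm high. Origin: on the underside, midway between the cups; z up, x across the band. Alike from +x and -x. Nothing bends.
- crown (a point): Centre of the underside of the crown pad, the grey block at the top middle of the headband, 26 (ear defenders' x) x 36 (y) x 22 mm (z); 128 mm above their origin, 22 mm below the pad's top. Grasp the pad across its 26 mm; its flat underside rests on the bar. Same axes as the ear defenders.
- hang_rail: Hanging rail, fixed: grey foot plate 150 x 90 x 10 mm, 20 mm square post 202 mm high at its far end, and a level steel bar 12 mm thick, its top 160 mm above the worktop, from the end plate on the post 168 mm along own -x to a free end nearer the robot (15 mm thick cap). Origin: on the worktop below the end plate's front face, in line with the bar; x along the bar to the plate, z up.
- stop (a point): Point on the front face of the upright end plate (facing the bar's free end) in line with the bar, at the height of the bar's top, 160 mm above the worktop; axes as the rail's. The plate is 50 mm wide and reaches from 144 to 206 mm above the worktop. With the crown pad square against it, the crown point lies 13 mm in front of this.
- bar_end (a point): Top of the bar at its free end, 168 mm in front of the end plate's face and 160 mm above the worktop (the black end cap stands 1.5 mm higher).
- flat_carton: Flat closed white carton, 88 x 120 x 39 mm, lying on the worktop on the other side of the rail from the ear defenders; a bystander. Origin: centre of its underside.
- cup_a: Clear open sample cup with green contents, 51 mm diameter, 64 mm high, standing near the front edge; a bystander. Origin: centre of its underside.
- cup_b: Clear open sample cup with green contents, 51 mm diameter, 64 mm high, standing near the front edge; a bystander. Origin: centre of its underside.

How it is judged:
At the end, for the whole second after the job is handed in: Ear defenders at rest on the bar, tilted under 0.3 rad; the middle of the crown pad's underside within 10 mm of the bar top's height, within 22 mm sideways of the bar, and at most 25 mm in front of the end plate's face (a gap of at most 12 mm) (x of crown in the frame of stop between -0.025 and -0.005 m and y of crown in the frame of stop between -0.022 and 0.022 m and z of crown in the frame of stop between -0.01 and 0.01 m and angle between ear_defenders's own z axis and vertical below 0.3 rad and contact force between ear_defenders and hang_rail above 0.5 N and linear speed of ear_defenders below 0.03 m/s); the robot touches nothing.
It fails at once if the flat carton is shifted by more than 30 mm (distance of flat_carton from where it was at the start of the episode above 0.03 m).
It fails at once if a sample cup is shifted by more than 30 mm (distance of any of cup_a, cup_b from where it was at the start of the episode above 0.03 m).
It also fails if it takes over 48 s, if anything falls off the work surface, if the arm or the gripper's body presses on something with over 40 N, if the wrist force passes 120 N, or if a joint passes its speed limit or range.

## Working session

There is one attempt and no reset: what is moved stays moved. The work goes in short steps, each a Python script; the robot and the scene stay as the last script left them, time stands still between calls to the robot, and variables do not carry over. Pictures are saved under pics/ and viewed, at most 10 in all, crops included, and the job is handed in when it is done.

```bash
mkdir -p pics
cat > h.py <<'E'
import numpy as np, cv2
from station import arm
def cloud(cam, d):
    c=arm.get_calibration(cam); K=np.array(c["intrinsics"]); T=np.linalg.inv(np.array(c["camera_from_world"]))
    v,u=np.mgrid[:400,:640]
    P=np.stack([(u-K[0,2])*d/K[0,0],(v-K[1,2])*d/K[1,1],d],-1)
    return P@T[:3,:3].T+T[:3,3]
E
python3 - <<'E'
from h import *
ims=[]
for cam in ("top","side"):
    im,d=arm.capture(cam); ims.append(im); P=cloud(cam,d)
    np.savez(f"{cam}.npz",im=im,P=P,d=d)
    for n in ("ear_defenders","hang_rail","flat_carton","cup_a","crown"):
        for m in arm.masks_of(cam,n)[:2]:
            q=P[m["pixels"]&(d>0)]
            print(cam,n,round(m["p"],2),np.round(m["extent"]),len(q),np.round(np.percentile(q,[2,50,98],axis=0),3).tolist() if len(q) else '')
cv2.imwrite("pics/a.png",cv2.cvtColor(cv2.resize(np.vstack(ims),(480,600)),cv2.COLOR_RGB2BGR))
cv2.imwrite("pics/top.png",cv2.cvtColor(ims[0],cv2.COLOR_RGB2BGR))
cv2.imwrite("pics/side.png",cv2.cvtColor(ims[1],cv2.COLOR_RGB2BGR))
E
```

```text
top ear_defenders 0.62 [217. 218.  69.  34.] 1343 [[0.453, 0.382, 0.02], [0.477, 0.446, 0.07], [0.506, 0.526, 0.152]]
top hang_rail 0.89 [309. 154.  40.  97.] 2626 [[0.49, 0.179, 0.005], [0.608, 0.225, 0.012], [0.677, 0.273, 0.205]]
top flat_carton 0.75 [384. 181.  49.  35.] 1721 [[0.49, -0.004, 0.019], [0.532, 0.051, 0.036], [0.577, 0.109, 0.04]]
top cup_a 0.97 [270. 262.  21.  26.] 420 [[0.343, 0.315, -0.0], [0.368, 0.34, 0.034], [0.389, 0.363, 0.066]]
top cup_a 0.89 [319. 272.  24.  24.] 434 [[0.313, 0.208, -0.0], [0.337, 0.232, 0.039], [0.359, 0.255, 0.065]]
top crown 0.97 [216. 217.  69.  32.] 1332 [[0.453, 0.382, 0.018], [0.477, 0.447, 0.07], [0.505, 0.527, 0.152]]
side ear_defenders 0.82 [306. 185.  33.  79.] 1624 [[0.454, 0.378, -0.0], [0.479, 0.398, 0.059], [0.513, 0.515, 0.149]]
side hang_rail 0.7 [366. 219. 109. 116.] 3892 [[0.497, 0.173, 0.003], [0.627, 0.207, 0.012], [0.67, 0.267, 0.2]]
side flat_carton 0.93 [367. 319.  61.  70.] 3539 [[0.49, -0.014, 0.002], [0.533, 0.023, 0.035], [0.576, 0.104, 0.037]]
side cup_a 0.73 [241. 253.  24.  40.] 782 [[0.316, 0.206, 0.006], [0.338, 0.214, 0.046], [0.36, 0.254, 0.063]]
side cup_a 0.63 [257. 225.  20.  38.] 654 [[0.346, 0.312, -0.001], [0.368, 0.323, 0.047], [0.389, 0.438, 0.063]]
side crown 0.6 [304. 185.  34.  72.] 1559 [[0.454, 0.379, 0.008], [0.478, 0.396, 0.06], [0.51, 0.514, 0.148]]
```

View pics/top.png

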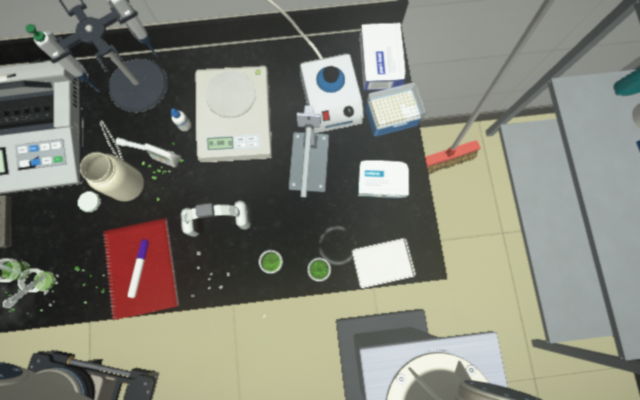

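View pics/side.png

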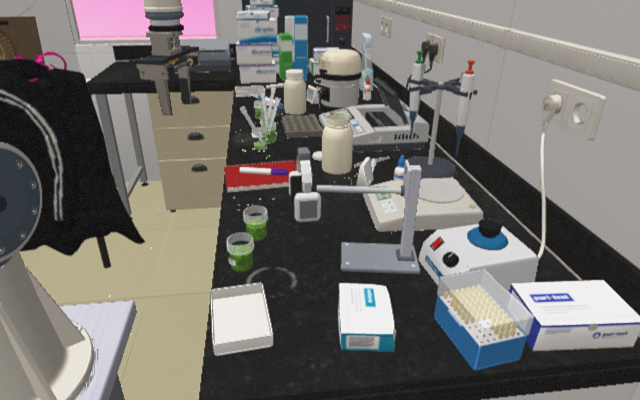

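Run:
```python
from h import *
def axis(q):
    c,s,a=cv2.minAreaRect(q[:,:2].astype(np.float32)); return np.round(c,4),np.round(s,4),round(a,1)
S=arm.sense(); print(S["tcp_rot"],S["joints"])
for cam in ("top","side"):
    z=np.load(cam+".npz"); P=z["P"].reshape(-1,3); P=P[z["d"].ravel()>0]
    b=lambda lo,hi:P[((P>lo)&(P<hi)).all(1)]
    e=b([.42,.35,.055],[.53,.55,.17]); print(cam,"ear",len(e),axis(e))
    t=b([.42,.35,.135],[.53,.55,.17]); print(" crown",len(t),axis(t),np.median(t,0).round(4))
    r=b([.45,.15,.145],[.64,.29,.17]); v=cv2.fitLine(r[:,:2].astype(np.float32),cv2.DIST_HUBER,0,.01,.01).ravel()
    print(" bar",len(r),v.round(4),np.median(r,0).round(4),r.min(0).round(4),r.max(0).round(4))
    p=b([.6,.15,.185],[.75,.29,.22]); print(" plate",len(p),axis(p),p.min(0).round(4),p.max(0).round(4))
    f=b([.45,.15,.004],[.75,.29,.016]);print(" foot",len(f),axis(f))
```

```text
[3.93340673e-06 1.55763321e-01 9.87794405e-01 2.42984645e-05] [ 1.25558914e+00  3.52963343e-01  1.63338005e+00 -9.03803329e-08
  1.15520003e+00 -2.40683132e-03]
top ear 1186 (array([0.481 , 0.4574]), array([0.0591, 0.1527]), 0.4)
 crown 236 (array([0.4815, 0.4575]), array([0.0265, 0.0363]), 3.0) [0.4801 0.4557 0.1493]
 bar 494 [ 0.9769 -0.2139  0.5617  0.232 ] [0.5609 0.2333 0.159 ] [0.4722 0.1935 0.1454] [0.6397 0.2567 0.1699]
 plate 237 (array([0.6515, 0.216 ]), array([0.0497, 0.0276]), 75.5) [0.6357 0.1938 0.1852] [0.6662 0.2427 0.2088]
 foot 1709 (array([0.6028, 0.2173]), array([0.2926, 0.1355]), 1.2)
side ear 891 (array([0.4835, 0.45  ]), array([0.0594, 0.1449]), 0.6)
 crown 127 (array([0.4819, 0.4534]), array([0.0374, 0.0252]), 89.5) [0.4812 0.4421 0.1464]
 bar 673 [ 0.9821 -0.1885  0.5617  0.2275] [0.5662 0.2278 0.156 ] [0.4735 0.1897 0.1451] [0.64   0.2496 0.1698]
 plate 233 (array([0.6529, 0.2137]), array([0.0509, 0.0272]), 83.1) [0.6368 0.1897 0.185 ] [0.6668 0.2402 0.2064]
 foot 1968 (array([0.6129, 0.2172]), array([0.0998, 0.1667]), 77.3)
```

```bash
cat >> h.py <<'E'
def q(deg):  # tool down, closing axis at deg
    a=np.radians((deg+90)/2); return [0,np.cos(a),np.sin(a),0]
STOP=np.array([.638,.2145]); BD=-12.; U=np.array([np.cos(np.radians(BD)),np.sin(np.radians(BD))])
def on_bar(s,z): return [*(STOP+s*U),z]
E
python3 - <<'E'
from h import *
for a in (1,): arm.move_gripper(.65,f_grip=30)
arm.move_to([.4815,.4575,.25],q(1)); print(arm.sense()["joints"].round(2))
arm.line_to([.4815,.4575,.133],.12)
arm.move_gripper(0.0,f_grip=30); s=arm.sense(); print(s["grip_width"],s["gripper_force"],s["tool_pos"])
arm.line_to([.4815,.4575,.325],.12); s=arm.sense(); print(s["grip_width"],s["ft_force"],s["time"])
arm.line_to(on_bar(-.075,.325),.15,rot=q(BD)); s=arm.sense();print(s["grip_width"],s["tool_pos"],s["time"])
ims=[]
for cam in ("top","side"):
    im,d=arm.capture(cam); P=cloud(cam,d); ims.append(im[60:340,150:470])
    for m in arm.masks_of(cam,"ear_defenders")[:1]:
        k=P[m["pixels"]&(d>0)]; print(cam,m["p"],np.percentile(k,[1,50,99],axis=0).round(3).tolist())
cv2.imwrite("pics/b.png",cv2.cvtColor(np.hstack(ims),cv2.COLOR_RGB2BGR))
E
```

```text
[0.76 0.39 1.51 0.   1.25 0.74]
0.27613593319315716 29.992749094963074 [0.48154601 0.45752311 0.13316644]
0.27784244552890697 [-0.57998808  0.45629001 -2.81590869] 5.9417
0.28004406898393996 [0.56442412 0.23074703 0.32494351] 7.7083
top 0.61 [[0.546, 0.275, 0.206], [0.567, 0.294, 0.26], [0.601, 0.308, 0.307]]
side 0.74 [[0.524, 0.151, 0.197], [0.556, 0.169, 0.252], [0.6, 0.29, 0.341]]
```

View pics/b.png

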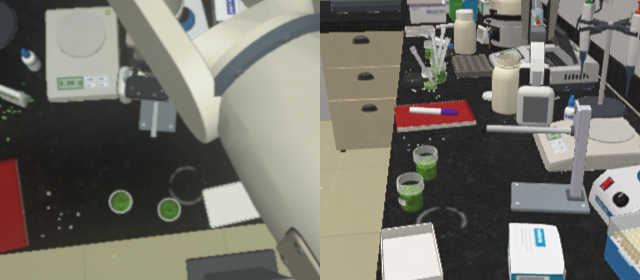

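The side crop shows the ear defenders upright in the gripper at about (535, 95), above the bar at about (530, 128). They are centred on y≈0.230, so I can lower them.

Run:
```python
from h import *
print(arm.line_to(on_bar(-.075,.178),.1,contact_N=8), arm.sense()["tool_pos"])
print(arm.line_to(on_bar(-.075,.160),.02,contact_N=4)); s=arm.sense(); print(s["tool_pos"],s["ft_force"])
arm.move_gripper(.5); arm.pause(.3)
p=s["tool_pos"]; arm.line_to([p[0],p[1],.26],.12)
arm.line_to(on_bar(-.16,.26),.15); arm.move_gripper(0.)
ims=[]
for cam in ("top","side"):
    im,d=arm.capture(cam); P=cloud(cam,d); ims.append(im[60:340,150:470])
    for m in arm.masks_of(cam,"ear_defenders")[:1]:
        k=P[m["pixels"]&(d>0)]; print(cam,m["p"],np.percentile(k,[1,50,99],axis=0).round(3).tolist())
print(arm.sense()["time"])
cv2.imwrite("pics/c.png",cv2.cvtColor(np.hstack(ims),cv2.COLOR_RGB2BGR))
```

```text
False [0.56504153 0.23026366 0.17867148]
True
[0.56453102 0.23006164 0.16498881] [-0.74405669 -0.26076512  4.25402315]
top 0.67 [[0.524, 0.158, 0.049], [0.546, 0.181, 0.098], [0.578, 0.2, 0.153]]
side 0.58 [[0.526, 0.153, 0.035], [0.557, 0.173, 0.092], [0.601, 0.292, 0.181]]
13.6
```

View pics/c.png

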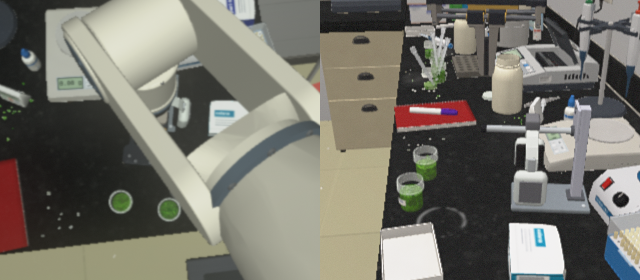

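The ear defenders hang on the bar, with the pad at about (533, 108) in the side crop and the end plate about 45 px to the right. Next I push the pad with closed fingers.

Run:
```python
from h import *
arm.line_to(on_bar(-.135,.26),.15)
print(arm.line_to(on_bar(-.135,.166),.1,contact_N=5))
print(arm.line_to(on_bar(-.03,.166),.025,contact_N=6)); s=arm.sense()
p=s["tool_pos"]; print("s",(p[:2]-STOP)@U,p,s["ft_force"],s["grip_width"],s["time"])
ims=[]
im,d=arm.capture("side"); P=cloud("side",d)
for m in arm.masks_of("side","ear_defenders")[:1]:
    k=P[m["pixels"]&(d>0)]; print(m["p"],np.percentile(k,[1,50,99],axis=0).round(3).tolist())
cv2.imwrite("pics/d.png",cv2.cvtColor(cv2.resize(im[120:300,280:480],None,fx=3,fy=3),cv2.COLOR_RGB2BGR))
```

```text
False
True
s -0.09997604096748725 [0.54016691 0.23508969 0.16567195] [-0.03172099  0.44524981  0.57632691] 0.003788167553668756 16.8333
0.56 [[0.528, 0.153, 0.035], [0.56, 0.174, 0.093], [0.604, 0.293, 0.182]]
```

View pics/d.png

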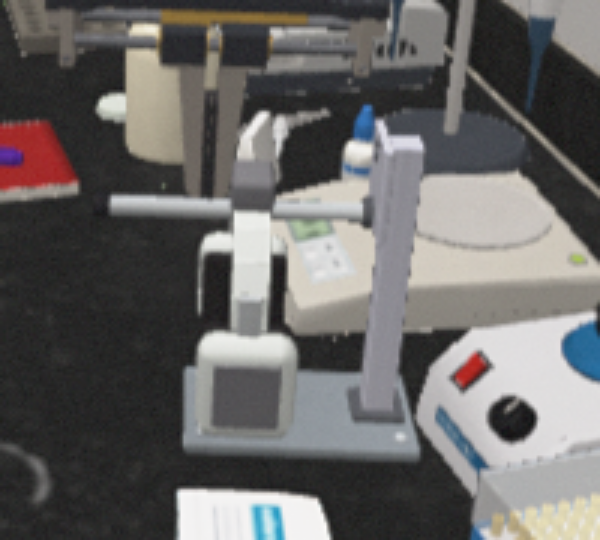

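The push stopped on the first touch: finger and pad meet at about (232, 185), and the gap to the plate remains. I'll carry on with a higher contact threshold.

Run:
```python
from h import *
for i in range(4):
    c=arm.line_to(on_bar(-.033,.166),.02,contact_N=10); s=arm.sense()
    p=s["tool_pos"]; sp=(p[:2]-STOP)@U; print(c,"s",sp,s["ft_force"],s["time"])
    if not c or sp>-.047: break
im,d=arm.capture("side"); P=cloud("side",d)
for m in arm.masks_of("side","ear_defenders")[:1]:
    k=P[m["pixels"]&(d>0)]; print(m["p"],np.percentile(k,[1,50,99],axis=0).round(3).tolist())
cv2.imwrite("pics/e.png",cv2.cvtColor(cv2.resize(im[120:300,280:480],None,fx=3,fy=3),cv2.COLOR_RGB2BGR))
```

```text
True s -0.039326558667017925 [-1.14364969  0.60196847  0.43766175] 19.725
0.85 [[0.588, 0.141, 0.035], [0.618, 0.162, 0.091], [0.643, 0.281, 0.181]]
```

View pics/e.png

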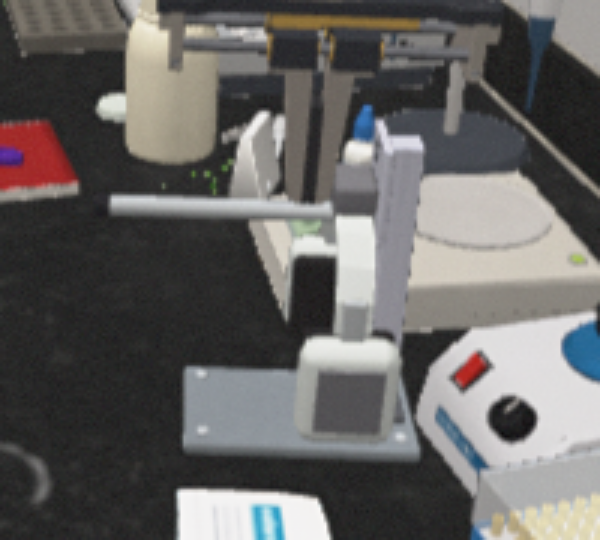

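The pad (about 355, 185) is up against the plate, and the defenders hang upright. Next I back off, check that they stay put, and hand in.

Run:
```python
from h import *
arm.line_to(on_bar(-.10,.166),.06); arm.line_to(on_bar(-.12,.30),.15); arm.pause(1.)
im,d=arm.capture("side"); P=cloud("side",d).reshape(-1,3)
k=P[((P>[.56,.13,.165])&(P<[.64,.29,.19])).all(1)]; print(len(k),np.percentile(k,[2,50,98],axis=0).round(3).tolist(),arm.sense()["time"])
cv2.imwrite("pics/f.png",cv2.cvtColor(cv2.resize(im[120:300,280:480],None,fx=3,fy=3),cv2.COLOR_RGB2BGR))
```

```text
276 [[0.612, 0.192, 0.166], [0.626, 0.201, 0.179], [0.64, 0.229, 0.187]] 23.0833
```

View pics/f.png

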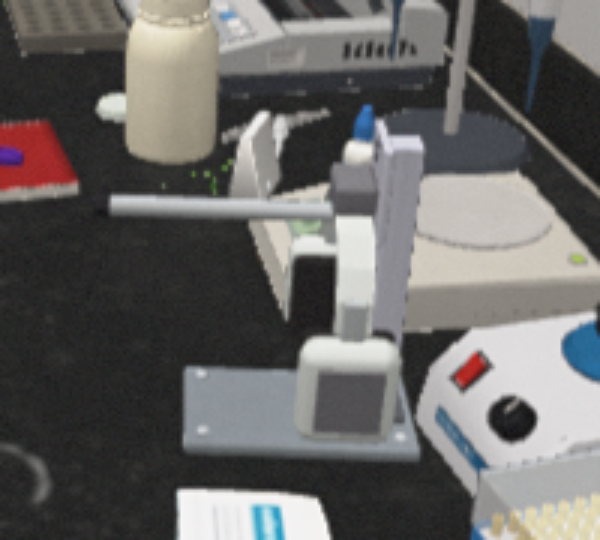

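The gripper is clear. The pad, at about (353, 188), is still against the plate.

```bash
python3 -c "
from station import arm
print(arm.close_job())"
```

```text
the job is handed in; nothing more can be done
None
```

The ear defenders hang freely on the bar, one cup either side, with the crown pad up against the end plate; the arm kept clear of the carton and sample cups, and I handed the job in after about 23 s on the robot's clock (no verdict was returned).

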